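# Push the tub and the tin back into the row

### The job

Clear the worktop for folding: push the detergent tub and the round tin back along the worktop into the two gaps in the row of laundry things, one in each gap, until each touches the oak upstand behind the row, with the tub square and its back flat against it. Only push them with the fingers, keeping them upright and on the worktop: do not grip or lift them. Leave everything else where it stands.

Things in the scene. Friction and masses are not known exactly. Their poses are not given: they have to be found in the camera images.
- upstand: Fixed oak strip 62 mm high, 1.44 m long across the back of the worktop, dark-tiled boxing of equal height behind it. Origin: at worktop height on its front face (towards the robot), mid-length. x points into the wall, away from the robot; y runs along the face to the robot's left. Stands 0.67 to 0.71 m ahead, turned up to 4 degrees. A rigid stop.
- tub: Closed rectangular capsule tub, teal with an orange lid, loose: 115 mm along x, 150 mm along y, 65 mm high, upright sides, 0.5 to 1 kg; slides under 4 to 8 N. Origin: centre of its underside; +x is its back (hinges), -x its front (latch). Starts on the open worktop, roughly in front of one gap, turned up to 28 degrees either way. Too wide to grip.
- tin: Closed round tin, white with a crimson band and a steel lid, loose: 104 mm diameter, 65 mm high, about 0.4 to 0.8 kg. Origin: centre of its underside, z up. It starts out on the open worktop, roughly in front of the other gap. Too wide to grip.
- basket: Low woven basket holding three bottles, the left-hand (+y) end of the row: 109 mm deep (x), 209 mm wide (y), rim 85 mm high, bottle tops at 160 mm. Origin: centre of its underside. The left gap is between it and the next round thing. Leave alone.
- softener: Blue bottle, white cap, 74 mm diameter, 170 mm high. Origin: centre of its underside. Softener, jar and spray can stand in the row in any order: one in the middle between the two gaps, the other two side by side at the right (-y) end, beyond the right gap. Each gap is 215 to 290 mm wide. Leave alone.
- jar: Clear glass jar with a pale wooden lid, 86 mm diameter, 120 mm high, in the row (any of the three round places). Origin: centre of its underside. Leave alone.
- spray: Green spray can with a paper label, 58 mm diameter, 160 mm high, in the row (any of the three round places). Origin: centre of its underside. Leave alone.
- cup: Small orange dosing cup, 52 mm diameter, 42 mm high, out on the worktop to the right, nearer the robot than the row. Origin: centre of its underside. Leave alone.
- peg: Wooden clothes peg lying flat, 75 x 11 x 12 mm, out on the worktop to the left. Origin: centre of its underside. Leave alone.
- brush: Clothes brush with a wooden back, bristles down, 45 mm along x, 150 mm along y, 32 mm high, lying in front of the right-hand end of the row. Origin: centre of its underside. Leave alone.

How it is judged (in metres and radians):
At the end, for the whole second after the job is handed in: Tub and tin stand upright and at rest on the worktop, one in each gap of the row: the tub's back within 6 mm of the upstand and square to it within 0.06 rad (either way round), the tin's side within 6 mm of it; every other thing within 15 mm of its start (x of tub in the frame of upstand between -0.0635 and -0.05 m and x of tin in the frame of upstand between -0.058 and -0.045 m and angle between the x axis of tub and the x axis of upstand, either way round below 0.06 rad and ((y of tub in the frame of upstand between 0.03 and 0.3 m and y of tin in the frame of upstand between -0.3 and -0.03 m) or (y of tin in the frame of upstand between 0.03 and 0.3 m and y of tub in the frame of upstand between -0.3 and -0.03 m)) and linear speed of each of tub, tin below 0.01 m/s and angle between each of tub, tin's own z axis and vertical below 0.05 rad and height (world z) of each of tub, tin below 0.006 m and distance of each of basket, softener, jar, spray, cup, peg, brush from where it was at the start of the episode below 0.015 m); the robot touches nothing.
It fails at once if the tub was lifted off the worktop or tipped (height (world z) of tub above 0.02 m or angle between tub's own z axis and vertical above 0.2 rad).
It fails at once if the tin was lifted off the worktop or tipped (height (world z) of tin above 0.02 m or angle between tin's own z axis and vertical above 0.2 rad).
It fails at once if the basket, softener bottle, jar or spray can of the row was disturbed (distance of any of basket, softener, jar, spray from where it was at the start of the episode above 0.015 m).
It fails at once if the cup, peg or brush on the worktop was disturbed (distance of any of cup, peg, brush from where it was at the start of the episode above 0.015 m).
It also fails if it takes over 58 s, if anything falls off the work surface, if the arm or the gripper's body presses on something with over 40 N, if the wrist force passes 120 N, or if a joint passes its speed limit or range.

### The arm

A 7-joint arm with a two-finger parallel gripper is mounted at the origin on the work surface. World frame = base frame: x ahead of the robot, y to its left, z up, the work surface at z = 0. Lengths are in m, angles in degrees, forces in N, time in s.
With the tool pointing down it reaches from about 0.425 to 1.025 m from the base axis. Payload 9.4 kg.
Tool frame: the origin (TCP) lies midway between the tips of the shut fingers; the grasp point (between the pads) lies 19 mm behind it; z points along the fingers, y is the line along which they close (so a half turn about z gives the same grasp; the last joint's range is limited). The gripper opens to 85 mm and grips with 20 to 120 N. Pads are 22 mm wide; open, the fingers measure 114 mm over their backs; the gripper's body (76 mm by 85 mm) begins 54 mm behind the grasp point. The pads swing forward as they close: fully open they stand 13 mm farther back than shut.
Start: joints at [-77.332, 34.337, -0.143, 91.639, 0.103, 54.024, -4.572], TCP at [0.213, 0.693, 0.231] pointing down, gripper open.
Joint ranges: [-147.43, 147.43], [-19.82, 112.94], [-74.19, 73.91], [6.32, 146.72], [-59.91, 239.91], [6.04, 106.73], [-150.56, 150.56]. Speed limits (degrees/s): [127.2, 127.2, 172.46, 172.46, 180, 180, 180].

### API

Orientations are given as a 3x3 rotation matrix whose columns are the frame's x, y, z axes.
In Python, from cell import env, imaging gives the robot as it stands.
- The arm moves only by the tool drive_tool, never from a script. Its argument "increments" is a list of rows, each an object of numbers: "tx", "ty", "tz": the shift along the tool's x, y, z each as a share of 0.03 m, from -1 to 1; "spin": the turn about the tool's z as a share of 5 degrees, from -1 to 1; "claw": the opening, from -1 (shut) to 1 (fully open). In form: [{"tx": .., "ty": .., "tz": .., "spin": .., "claw": ..}, ...]. A call has 1 to 5 rows; each row shifts and turns the commanded pose from where the row before left it, along the tool's axes as they then stand; what a row does not reach is not made up. A row lasts 1/8 s, in which the tool goes at most 62.5 mm and 10.7 degrees, less where a joint would pass 70% of its speed; a pose out of reach is approached as far as the arm can. A call with a number of a shift or a turn outside -1 to 1 is refused whole. A call with a gripper value outside its range is refused whole. The fingers move at their own pace and stop on an object; the grip force is fixed at half the most. Time passes only in rows, so rows that do not move let the fingers close. It gives the time, the measured TCP pose, the force, the opening and the grip force at its end, in the units of the state.
- env.observe(): the state, without advancing time (a new reading comes with each control period).
- imaging.grab_frame(name): name is "side" or "top"; returns (picture, depth): 384x512x3 uint8, blue, green, red; 384x512 float32, m along the optical axis (not along the pixel's ray), 0 where there is no reading.
- imaging.camera_info(name): a dict with "mtx" (3x3 intrinsics, pixels), "extrinsics" (4x4, takes a point from camera to world coordinates). Camera axes: x right, y up, looking along -z (the intrinsics and any distortion apply to the point x, -y, -z); pixel columns grow to the right and rows downward; lengths in m; the calibration is good to about 2 mm. A picture is of the moment at which its call begins. camera_info takes no time and is no camera call.
- env.hand_in(): hands the job in; it is judged then, once.
The state is a dict: "time": time; "qpos": joint angles; "qvel": joint speeds; "effort": joint torques, N m; "eef_pos": TCP position; "tool_rot": TCP orientation; "wrist_force": force on the tool from outside, world axes, zero at the start; "torque": the same for the moment, N m; "gripper_width": opening from 0.0 (shut) to 1.0 (fully open); "finger_force": force on a finger pad.
Only numpy, scipy, OpenCV 4.12 (cv2) and the standard library are available. Lean on these libraries where they do the work, as an engineer would, in place of code of your own. Each camera call takes 0.05 s, during which the arm holds its last target. There are 200 camera calls.

## Working session

There is one attempt and no reset: what is moved stays moved. The work goes in short steps, Python scripts to look and compute and a tool call to move; the robot and the scene stay as the last step left them, time stands still between calls to the robot, and variables do not carry over. Pictures are saved under pics/ and viewed, at most 10 in all, crops included, and the job is handed in when it is done.

Besides the shell and the picture viewer there is one more tool, called after "Request:" as name([rows], argument=value, ...), one row to a line, values as JSON. drive_tool: Moves the arm, as the interface text tells. Shift numbers are shares of 0.03 m and turn numbers shares of 5 degrees, none past 1 either way. Its arguments: {"type":"object","properties":{"increments":{"type":"array"}},"required":["increments"]}

```bash
mkdir -p pics; ls; cat > h.py <<'E'
import numpy as np, cv2
from cell import env, imaging
def grab(n,tag=None):
    im,d=imaging.grab_frame(n)
    if tag: cv2.imwrite(f'pics/{tag}.png',im)
    return im,d
def ray(n,u,v):
    c=imaging.camera_info(n); K=np.array(c['mtx']); E=np.array(c['extrinsics'])
    u=np.atleast_1d(u).astype(float); v=np.atleast_1d(v).astype(float)
    d=np.stack([(u-K[0,2])/K[0,0],-(v-K[1,2])/K[1,1],-np.ones_like(u)],1)
    return E[:3,3],d@E[:3,:3].T
def plane(n,u,v,z):
    o,d=ray(n,u,v); return o+d*((z-o[2])/d[:,2])[:,None]
def depthpts(n,u,v,dep):
    o,d=ray(n,u,v); return o+d*dep[:,None]
E
python3 - <<'E'
from h import *
np.set_printoptions(precision=4,suppress=True)
for n in('top','side'):
    im,d=grab(n,n+'0'); c=imaging.camera_info(n); print(n,c)
s=env.observe(); print(s)
E
```

```text
pics
top {'mtx': array([[368.365 ,   0.    , 250.4195],
       [  0.    , 368.365 , 183.7532],
       [  0.    ,   0.    ,   1.    ]]), 'extrinsics': array([[-0.004 ,  0.9848, -0.1734,  0.3659],
       [-0.9997, -0.0079, -0.022 , -0.0324],
       [-0.023 ,  0.1732,  0.9846,  1.0292],
       [ 0.    ,  0.    ,  0.    ,  1.    ]])}
side {'mtx': array([[426.7412,   0.    , 255.4132],
       [  0.    , 426.7412, 202.3193],
       [  0.    ,   0.    ,   1.    ]]), 'extrinsics': array([[ 0.7966,  0.4215, -0.4333,  0.0022],
       [-0.6044,  0.5432, -0.5827, -0.752 ],
       [-0.0102,  0.7261,  0.6875,  0.902 ],
       [ 0.    ,  0.    ,  0.    ,  1.    ]])}
{'time': 0.1, 'qpos': array([-77.3342,  34.3786,  -0.1452,  91.6766,   0.1021,  54.0236,
        -4.5708]), 'qvel': array([-0.0704, -0.0723,  0.0014, -0.1269, -0.0827, -0.0656,  0.0209]), 'effort': array([  0.0053, -77.7982,   1.5701, -25.8625,   0.0127,   0.0055,
        -0.    ]), 'eef_pos': array([0.2126, 0.6927, 0.2305]), 'tool_rot': array([[-0.956 ,  0.2933, -0.0003],
       [ 0.2933,  0.956 , -0.0013],
       [-0.0001, -0.0014, -1.    ]]), 'wrist_force': array([-0.1312, -0.5609,  0.3624]), 'torque': array([-0.0174, -0.0417,  0.0304]), 'finger_force': 0.0, 'gripper_width': 0.9991536914342113}
```

View pics/top0.png

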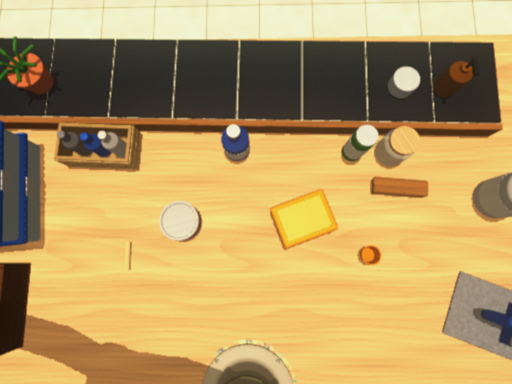

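View pics/side0.png

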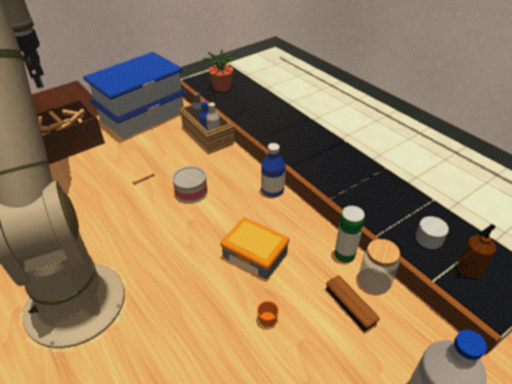

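The top view shows the tub at (304,218) in front of the right gap and the tin at (180,221) in front of the left gap. The row has the basket at (95,146), softener (235,142), spray (360,142) and jar (398,146). The brush is at (400,187), the cup at (370,255) and the peg at (129,255). The side view agrees.

```bash
cat >> h.py <<'E'
def measure(im,d,verbose=True):
    H=cv2.cvtColor(im,cv2.COLOR_BGR2HSV); P=depthpts('top',*[a.ravel() for a in np.meshgrid(np.arange(512),np.arange(384))],d.ravel()).reshape(384,512,3)
    out={}
    # tub lid: saturated yellow/orange at z~0.065
    m=((H[...,1]>190)&(H[...,2]>170)&(H[...,0]>8)&(H[...,0]<32)).astype(np.uint8)&(abs(P[...,2]-.065)<.012).astype(np.uint8)
    cs=cv2.findContours(m,cv2.RETR_EXTERNAL,cv2.CHAIN_APPROX_NONE)[0]
    if cs:
        c=max(cs,key=cv2.contourArea)[:,0,:]
        w=plane('top',c[:,0],c[:,1],.065)[:,:2].astype(np.float32)
        (cx,cy),(a,b),t=cv2.minAreaRect(w*1000)
        if a>b: t+=90   # x axis = short side direction
        t=(t+90)%180-90
        out['tub']=(cx/1000,cy/1000,t,a,b)
    # tin: steel lid: low saturation at z~.065
    m=((H[...,1]<70)&(abs(P[...,2]-.065)<.012)&(P[...,0]<.72)&(P[...,0]>.3)).astype(np.uint8)
    cs=cv2.findContours(m,cv2.RETR_EXTERNAL,cv2.CHAIN_APPROX_NONE)[0]
    for c in cs:
        if cv2.contourArea(c)>300:
            w=plane('top',c[:,0,0],c[:,0,1],.065)[:,:2].astype(np.float32)
            (x,y),r=cv2.minEnclosingCircle(w*1000); out.setdefault('tin',[]).append((x/1000,y/1000,r))
    return out,P,H
E
python3 - <<'E'
from h import *
np.set_printoptions(precision=4,suppress=True)
im,d=grab('top'); o,P,H=measure(im,d); print(o)
# upstand front top edge: per column, first row (from below) with z>0.04 near the back
us=[];vs=[]
for u in list(range(145,215,5))+list(range(260,340,5))+list(range(425,490,5)):
    col=P[:,u,2]; v=150
    while col[v]<.035: v-=1
    us.append(u);vs.append(v+.5)
w=plane('top',us,vs,.0); wt=plane('top',us,vs,.062)
for q in (wt,w):
    k=np.polyfit(q[:,1],q[:,0],1); print('edge x=',k, np.std(q[:,0]-np.polyval(k,q[:,1])))
hs=P[100:115,260:340,2]; print('boxing z',np.median(hs), 'table z',np.median(P[165:180,260:340,2]))
# obstacles: height blobs
m=((P[...,2]>.02)&(P[...,0]<.675)&(d>0)).astype(np.uint8)
n,l,st,ce=cv2.connectedComponentsWithStats(m)
for i in range(1,n):
    if st[i,4]>40:
        q=P[l==i]; print(st[i,:4],np.percentile(q,2,axis=0),np.percentile(q,98,axis=0))
mm=cv2.resize(im[100:270,60:460],(800,340)); cv2.imwrite('pics/c1.png',mm)
E
```

```text
{'tub': (0.4436600646972656, -0.14857560729980468, 20.227460861206055, 112.2810287475586, 147.73648071289062), 'tin': [(0.4400501708984375, 0.17823347473144532, 51.36436462402344)]}
edge x= [0.0243 0.6878] 0.009240719380076857
edge x= [0.0243 0.7084] 0.009833059993367753
boxing z 0.06151938260045159 table z -0.00044712770805266366
[  0 122  39 124] [0.3873 0.5699 0.0245] [0.6636 0.6061 0.1827]
[221 124  29  36] [ 0.6133 -0.006   0.0284] [0.6679 0.0612 0.171 ]
[343 125  35  35] [ 0.6094 -0.3196  0.0273] [ 0.66   -0.2685  0.1625]
[376 126  44  39] [ 0.5952 -0.4354  0.0261] [ 0.6694 -0.3621  0.1224]
[ 54 130  86  38] [0.594  0.3091 0.025 ] [0.6685 0.509  0.1539]
[476 172  36  46] [ 0.4474 -0.665   0.0227] [ 0.5467 -0.6231  0.153 ]
[373 176  55  21] [ 0.5081 -0.4882  0.0257] [ 0.5552 -0.3475  0.0351]
[270 189  68  59] [ 0.3798 -0.224   0.0593] [ 0.5094 -0.0749  0.0682]
[159 201  42  39] [0.3939 0.1288 0.0335] [0.4879 0.2249 0.0666]
[360 245  22  20] [ 0.3251 -0.3483  0.0204] [ 0.3739 -0.301   0.0441]
[  0 263  27  93] [0.1178 0.5986 0.0221] [0.3293 0.6051 0.1094]
[481 303  31  43] [ 0.1314 -0.6767  0.0217] [ 0.2146 -0.5911  0.1352]
[217 360  61  24] [ 0.0391 -0.0659  0.0209] [0.0813 0.0665 0.1466]
```

View pics/c1.png

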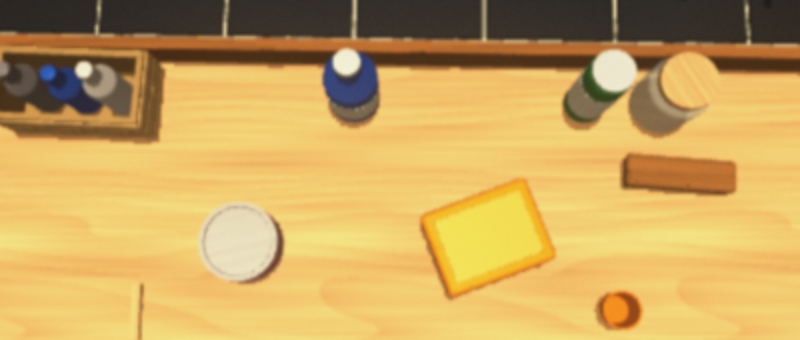

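```bash
python3 - <<'E'
from h import *
np.set_printoptions(precision=4,suppress=True)
im,d=grab('top'); o,P,H=measure(im,d)
yr=P[...,1]
m=(P[...,2]>.015)&(P[...,2]<.05)&(P[...,0]>.66)&(P[...,0]<.75)&(((yr>.09)&(yr<.28))|((yr>-.25)&(yr<-.03))|((yr<-.45)&(yr>-.6)))
q=P[m]; k=np.polyfit(q[:,1],q[:,0],1)
for _ in range(3):
    r=q[:,0]-np.polyval(k,q[:,1]); g=abs(r-np.median(r))<.006; k=np.polyfit(q[g,1],q[g,0],1)
print(k,g.sum(),len(q),np.std(r[g]), 'yaw',-np.degrees(np.arctan(k[0])))
for n,z0,z1,y0,y1 in(('soft',.03,.11,-.03,.09),('spray',.03,.13,-.34,-.24),('basket',.02,.08,.25,.36),('brush',.02,.05,-.52,-.3)):
    m=(P[...,2]>z0)&(P[...,2]<z1)&(yr>y0)&(yr<y1)&(P[...,0]<.68)&(P[...,0]>.5); print(n,np.percentile(P[m],[2,98],axis=0)[:,:2].ravel())
E
```

```text
[0.0281 0.6998] 771 771 0.0006135227557002142 yaw -1.610425453443082
soft [ 0.6129 -0.0075  0.6671  0.0642]
spray [ 0.6091 -0.3106  0.6509 -0.2682]
basket [0.5924 0.307  0.677  0.3576]
brush [ 0.509  -0.4875  0.6417 -0.3467]
```

Request:
drive_tool([
  {"tx": 0,"ty": -1,"tz": 0,"spin": -1,"claw": 1},
  {"tx": 0,"ty": -1,"tz": 0,"spin": -1,"claw": 1},
  {"tx": 0,"ty": -1,"tz": 0,"spin": -1,"claw": 1},
  {"tx": 0,"ty": -1,"tz": 0,"spin": 0,"claw": 1},
  {"tx": 0,"ty": -1,"tz": 0,"spin": 0,"claw": 1},
])

```text
time: 0.82
eef_pos: [0.1918, 0.5443, 0.2312]
tool_rot: [[-0.999, 0.036, 0.0], [0.036, 0.999, -0.0], [-0.0, -0.0, -1.0]]
wrist_force: [0.8, 0.0, 0.4]
gripper_width: 1.007
finger_force: 0.0
```

Request:
drive_tool([
  {"tx": -0.6,"ty": -1,"tz": 0,"spin": -0.1,"claw": 1},
  {"tx": -0.6,"ty": -1,"tz": 0,"spin": 0,"claw": 1},
  {"tx": -0.6,"ty": -1,"tz": 0,"spin": 0,"claw": 1},
  {"tx": -0.6,"ty": -1,"tz": 0,"spin": 0,"claw": 1},
  {"tx": -0.6,"ty": -1,"tz": 0,"spin": 0,"claw": 1},
])

```text
time: 1.45
eef_pos: [0.2779, 0.3918, 0.2313]
tool_rot: [[-1.0, 0.027, 0.0], [0.027, 1.0, 0.0], [-0.0, 0.0, -1.0]]
wrist_force: [0.6, -0.2, 1.1]
gripper_width: 0.999
finger_force: 0.0
```

Request:
drive_tool([
  {"tx": -0.6,"ty": -1,"tz": 0.5,"spin": 0,"claw": 1},
  {"tx": -0.6,"ty": -1,"tz": 0.5,"spin": 0,"claw": 1},
  {"tx": -0.6,"ty": -1,"tz": 0.5,"spin": 0,"claw": 1},
  {"tx": -0.6,"ty": -1,"tz": 0.5,"spin": 0,"claw": 1},
  {"tx": -0.6,"ty": -1,"tz": 0.5,"spin": 0,"claw": 1},
])

```text
time: 2.08
eef_pos: [0.3639, 0.2395, 0.156]
tool_rot: [[-1.0, 0.027, 0.0], [0.027, 1.0, 0.0], [-0.0, 0.0, -1.0]]
wrist_force: [-0.1, 0.8, 0.9]
gripper_width: 0.998
finger_force: 0.0
```

Request:
drive_tool([
  {"tx": -0.6,"ty": -1,"tz": 0,"spin": 0,"claw": 1},
  {"tx": -0.4,"ty": -1,"tz": 0,"spin": 0,"claw": 1},
  {"tx": 0,"ty": 0,"tz": 0,"spin": 0,"claw": 1},
])

```text
time: 2.45
eef_pos: [0.3923, 0.1774, 0.1563]
tool_rot: [[-1.0, 0.031, -0.0], [0.031, 1.0, -0.001], [0.0, -0.001, -1.0]]
wrist_force: [0.5, 0.4, 0.7]
gripper_width: 0.996
finger_force: 0.0
```

Request:
drive_tool([
  {"tx": 0.2,"ty": 0,"tz": 1,"spin": 0,"claw": 1},
  {"tx": 0,"ty": 0,"tz": 1,"spin": 0,"claw": 1},
  {"tx": 0,"ty": 0,"tz": 1,"spin": 0,"claw": 1},
  {"tx": 0,"ty": 0,"tz": 1,"spin": 0,"claw": 1},
  {"tx": 0,"ty": 0,"tz": 0.7,"spin": 0,"claw": 1},
])

```text
time: 3.08
eef_pos: [0.3863, 0.1787, 0.0307]
tool_rot: [[-1.0, 0.026, -0.003], [0.026, 1.0, -0.009], [0.002, -0.009, -1.0]]
wrist_force: [-0.7, -0.6, -0.4]
gripper_width: 1.0
finger_force: 0.0
```

```bash
python3 - <<'E'
from h import *
im,d=grab('side','s1'); cv2.imwrite('pics/s1c.png',cv2.resize(im[60:330,20:380],(720,540)))
print(env.observe()['eef_pos'],env.observe()['qpos'],env.observe()['wrist_force'])
E
```

```text
[0.38669188 0.1782283  0.03029919] [-28.6936131   37.24476229  -5.79670781 138.32412454  38.36556917
   6.33773534  16.97275707] [ 0.25807725 -1.05715494 -0.66860323]
```

View pics/s1c.png

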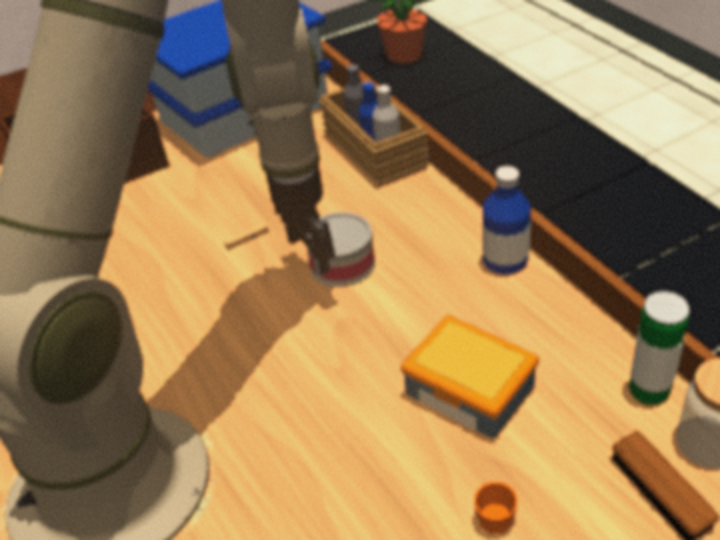

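Fingers straddle the tin's near side at crop (320,240), just behind it. I'll push it back in the cradle.

Request:
drive_tool([
  {"tx": -0.5,"ty": 0,"tz": 0,"spin": 0,"claw": 1},
  {"tx": -0.6,"ty": 0,"tz": 0,"spin": 0,"claw": 1},
  {"tx": -0.6,"ty": 0,"tz": 0.1,"spin": 0,"claw": 1},
  {"tx": -0.6,"ty": 0,"tz": 0.1,"spin": 0,"claw": 1},
  {"tx": -0.6,"ty": 0,"tz": 0.1,"spin": 0,"claw": 1},
])

```text
time: 3.75
eef_pos: [0.4629, 0.1744, 0.0244]
tool_rot: [[-1.0, 0.021, -0.015], [0.021, 1.0, -0.015], [0.015, -0.015, -1.0]]
wrist_force: [-24.5, -0.3, 33.3]
gripper_width: 0.998
finger_force: 56.4
```

```bash
python3 - <<'E'
from h import *
im,d=grab('side','s2')
H=cv2.cvtColor(im,cv2.COLOR_BGR2HSV)
print(env.observe()['eef_pos'],env.observe()['wrist_force'])
cv2.imwrite('pics/s2c.png',cv2.resize(im[110:240,100:320],(660,390)))
E
```

```text
[0.46765154 0.17453973 0.02406231] [-15.57915775  -0.3291091   23.88698198]
```

View pics/s2c.png

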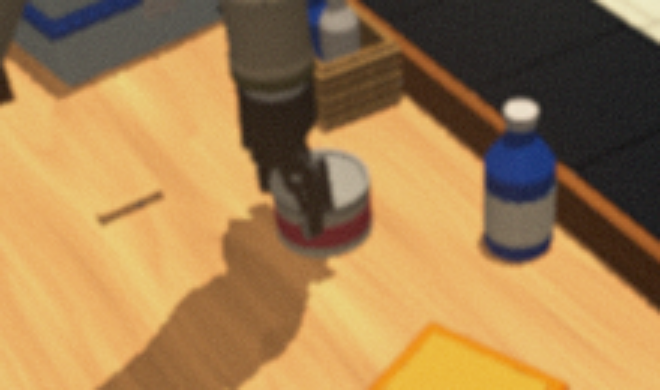

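The tin (crop 322,205) is moving, but it is wedged between the widely open fingers. I'll back off, narrow the fingers and push again.

Request:
drive_tool([
  {"tx": 0.5,"ty": 0,"tz": 0,"spin": 0,"claw": 1},
  {"tx": 0.5,"ty": 0,"tz": 0,"spin": 0,"claw": 1},
  {"tx": 0.3,"ty": 0,"tz": 0,"spin": 0,"claw": 0.1},
  {"tx": 0,"ty": 0,"tz": 0,"spin": 0,"claw": 0.1},
])

```text
time: 4.3
eef_pos: [0.4342, 0.1765, 0.0231]
tool_rot: [[-1.0, 0.026, -0.001], [0.026, 1.0, -0.01], [0.001, -0.01, -1.0]]
wrist_force: [0.8, -0.5, 1.1]
gripper_width: 0.604
finger_force: 0.0
```

```bash
python3 - <<'E'
from h import *
im,d=grab('top','t2'); o,P,H=measure(im,d); print(o)
s=env.observe();print(s['eef_pos'],s['wrist_force'],s['gripper_width'])
E
```

```text
{'tub': (0.4438081359863281, -0.1485047607421875, 19.991514205932617, 112.45771789550781, 147.34437561035156), 'tin': [(0.5070602722167968, 0.1738084716796875, 51.25605773925781)]}
[0.43493543 0.17651046 0.02301875] [ 0.12802319  1.12740974 -0.12770371] 0.5542541569504669
```

Request:
drive_tool([
  {"tx": -0.5,"ty": -0.08,"tz": 0,"spin": 0,"claw": 0.1},
  {"tx": -0.6,"ty": 0,"tz": 0,"spin": 0,"claw": 0.1},
  {"tx": -0.6,"ty": 0,"tz": 0,"spin": 0,"claw": 0.1},
  {"tx": -0.6,"ty": 0,"tz": 0,"spin": 0,"claw": 0.1},
  {"tx": -0.6,"ty": 0,"tz": 0,"spin": 0,"claw": 0.1},
])

```text
time: 4.97
eef_pos: [0.5202, 0.1708, 0.0228]
tool_rot: [[-1.0, 0.027, -0.005], [0.027, 1.0, -0.011], [0.004, -0.011, -1.0]]
wrist_force: [-8.2, 0.3, 6.0]
gripper_width: 0.548
finger_force: 4.3
```

Request:
drive_tool([
  {"tx": -0.6,"ty": 0,"tz": 0,"spin": 0,"claw": 0.1},
  {"tx": -0.6,"ty": 0,"tz": 0,"spin": 0,"claw": 0.1},
  {"tx": -0.5,"ty": 0,"tz": 0,"spin": 0,"claw": 0.1},
])

```text
time: 5.35
eef_pos: [0.5712, 0.1696, 0.0228]
tool_rot: [[-1.0, 0.027, -0.005], [0.027, 1.0, -0.01], [0.005, -0.011, -1.0]]
wrist_force: [-10.2, -0.7, 8.7]
gripper_width: 0.551
finger_force: 5.0
```

Request:
drive_tool([
  {"tx": -0.3,"ty": 0,"tz": 0,"spin": 0,"claw": 0.1},
  {"tx": -0.3,"ty": 0,"tz": 0,"spin": 0,"claw": 0.1},
  {"tx": -0.2,"ty": 0,"tz": 0,"spin": 0,"claw": 0.1},
  {"tx": 0,"ty": 0,"tz": 0,"spin": 0,"claw": 0.1},
])

```text
time: 5.85
eef_pos: [0.5942, 0.169, 0.0226]
tool_rot: [[-1.0, 0.027, -0.006], [0.027, 1.0, -0.011], [0.006, -0.011, -1.0]]
wrist_force: [-10.4, 0.9, 6.3]
gripper_width: 0.548
finger_force: 7.0
```

```bash
python3 - <<'E'
from h import *
im,d=grab('top','t3'); o,P,H=measure(im,d); print(o)
s=env.observe();print(s['eef_pos'],s['wrist_force'],s['gripper_width'])
E
```

```text
{'tub': (0.443902099609375, -0.14887823486328125, 20.048938751220703, 112.41490173339844, 147.77542114257812)}
[0.59413866 0.16895944 0.02261521] [-9.91022521  1.0712915   6.31072234] 0.557662168099082
```

Request:
drive_tool([
  {"tx": -0.15,"ty": 0,"tz": 0,"spin": 0,"claw": 0.1},
  {"tx": -0.1,"ty": 0,"tz": 0,"spin": 0,"claw": 0.1},
  {"tx": 0,"ty": 0,"tz": 0,"spin": 0,"claw": 0.1},
])

```text
time: 6.28
eef_pos: [0.5942, 0.1689, 0.0224]
tool_rot: [[-1.0, 0.025, -0.017], [0.025, 1.0, -0.014], [0.016, -0.014, -1.0]]
wrist_force: [-33.7, 1.4, 25.4]
gripper_width: 0.552
finger_force: 18.9
```

Request:
drive_tool([
  {"tx": 0.5,"ty": 0,"tz": 0,"spin": 0,"claw": 0.1},
  {"tx": 1,"ty": 0,"tz": 0,"spin": 0,"claw": 0.1},
  {"tx": 1,"ty": 0,"tz": 0,"spin": 0,"claw": -1},
  {"tx": 1,"ty": 0,"tz": -1,"spin": 0,"claw": -1},
  {"tx": 0.6,"ty": -0.5,"tz": -1,"spin": 0,"claw": -1},
])

```text
time: 6.9
eef_pos: [0.48, 0.159, 0.0835]
tool_rot: [[-1.0, 0.025, -0.001], [0.025, 1.0, -0.009], [0.001, -0.009, -1.0]]
wrist_force: [0.5, -0.2, 0.3]
gripper_width: 0.001
finger_force: 0.0
```

Request:
drive_tool([
  {"tx": 0,"ty": -1,"tz": -0.5,"spin": 0,"claw": -1},
  {"tx": 0,"ty": -1,"tz": 0,"spin": 0,"claw": -1},
  {"tx": 0,"ty": -1,"tz": 0,"spin": 0,"claw": -1},
  {"tx": 0,"ty": -1,"tz": 0,"spin": 0,"claw": -1},
  {"tx": 0,"ty": -1,"tz": 0,"spin": 0,"claw": -1},
])

```text
time: 7.52
eef_pos: [0.4776, 0.007, 0.0996]
tool_rot: [[-1.0, 0.028, 0.0], [0.028, 1.0, -0.009], [-0.0, -0.009, -1.0]]
wrist_force: [0.6, -0.1, -0.5]
gripper_width: 0.001
finger_force: 0.0
```

```bash
python3 - <<'E'
from h import *
im,d=grab('top','t4'); o,P,H=measure(im,d); print(o)
s=env.observe();print(s['eef_pos'],s['wrist_force'],s['gripper_width'],s['qpos'])
for t in o.get('tin',[]): print('tin xu',(t[0]-.6998-.0281*t[1])*.9996)
E
```

```text
{'tub': (0.7215814208984375, 0.568674560546875, -1.5950241088867188, 238.34738159179688, 11.66085433959961), 'tin': [(0.6507841796875, 0.16781085205078125, 51.850521087646484)]}
[0.47676647 0.00252534 0.09932496] [-1.02679555 -4.83501508 -0.34582406] 0.004625235258297039 [  9.764496    31.79262051 -24.34437244 129.0808118   32.39172745
  25.23831049  46.99351669]
tin xu -0.053709812733024866
```

Request:
drive_tool([
  {"tx": 0.5,"ty": -0.7,"tz": 0.6,"spin": 0,"claw": -1},
  {"tx": 0,"ty": 0,"tz": 1,"spin": 0,"claw": -1},
  {"tx": 0,"ty": 0,"tz": 0.9,"spin": 0,"claw": -1},
  {"tx": 0,"ty": 0,"tz": 0,"spin": 0,"claw": -1},
])

```text
time: 8.07
eef_pos: [0.4611, -0.0129, 0.0235]
tool_rot: [[-1.0, 0.026, -0.003], [0.026, 1.0, -0.01], [0.003, -0.01, -1.0]]
wrist_force: [0.3, -1.0, 1.1]
gripper_width: -0.005
finger_force: 0.0
```

Request:
drive_tool([
  {"tx": 0,"ty": -0.5,"tz": 0,"spin": 0,"claw": -1},
  {"tx": 0,"ty": -0.5,"tz": 0,"spin": 0,"claw": -1},
  {"tx": 0,"ty": -0.5,"tz": 0,"spin": 0,"claw": -1},
  {"tx": 0,"ty": -0.5,"tz": 0,"spin": 0,"claw": -1},
  {"tx": 0,"ty": 0,"tz": 0,"spin": 0,"claw": -1},
])

```text
time: 8.7
eef_pos: [0.4606, -0.0749, 0.0263]
tool_rot: [[-1.0, 0.03, 0.002], [0.03, 0.999, -0.009], [-0.002, -0.009, -1.0]]
wrist_force: [1.5, -0.4, 3.0]
gripper_width: -0.002
finger_force: 1.2
```

```bash
sed -i 's/(abs(P\[...,2\]-.065)<.012).astype(np.uint8)$/((abs(P[...,2]-.065)<.012)\&(P[...,1]<.03)\&(P[...,0]<.68)).astype(np.uint8)/' h.py; python3 - <<'E'
from h import *
im,d=grab('top','t5'); o,P,H=measure(im,d); print(o)
s=env.observe();print(s['eef_pos'],s['wrist_force'])
E
```

```text
{'tin': [(0.651033447265625, 0.1678352508544922, 51.6346549987793)]}
[ 0.46017118 -0.07452476  0.02616691] [ 0.32691404 -0.39611145  1.95246122]
```

View pics/t5.png

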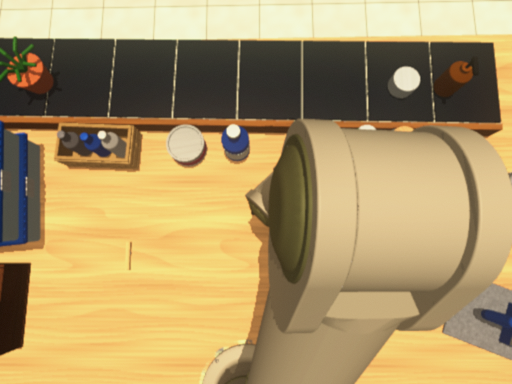

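The top view has the tin at (186,145) against the upstand, with the elbow hiding the tub. I'll use the side view for the tub.

```bash
cat >> h.py <<'E'
def tub_side(tag=None):
    im,d=grab('side',tag); H=cv2.cvtColor(im,cv2.COLOR_BGR2HSV)
    g=np.meshgrid(np.arange(512),np.arange(384)); P=depthpts('side',g[0].ravel(),g[1].ravel(),d.ravel()).reshape(384,512,3)
    m=((H[...,1]>170)&(H[...,2]>140)&(H[...,0]>8)&(H[...,0]<32)&(abs(P[...,2]-.064)<.012)&(P[...,1]<.03)&(P[...,1]>-.3)&(P[...,0]<.69)).astype(np.uint8)
    cs=cv2.findContours(m,cv2.RETR_EXTERNAL,cv2.CHAIN_APPROX_NONE)[0]
    c=max(cs,key=cv2.contourArea)[:,0,:]
    w=plane('side',c[:,0],c[:,1],.063)[:,:2].astype(np.float32)
    (cx,cy),(a,b),t=cv2.minAreaRect(w*1000)
    if a>b: t+=90
    t=(t+90)%180-90
    r=np.radians(t); R=np.array([[np.cos(r),-np.sin(r)],[np.sin(r),np.cos(r)]])
    C=np.array([cx,cy])/1000
    print('tub side c',C.round(4),'yaw',round(t,1),'ab',round(a),round(b),'tilt-to-upstand',round(t+1.61,1),'xu',round((C[0]-.6998-.0281*C[1]),4))
    for n,l in(('FL',(-.0575,.075)),('FR',(-.0575,-.075)),('BL',(.0575,.075)),('BR',(.0575,-.075))): print(n,(C+R@l).round(3),end=' ')
    s=env.observe(); print('\nTCP',s['eef_pos'].round(4),s['wrist_force'].round(1),s['time'])
E
python3 -c "
from h import *
tub_side('s5')"
```

```text
tub side c [ 0.4357 -0.1814] yaw 16.4 ab 117 150 tilt-to-upstand 18.0 xu -0.259
FL [ 0.359 -0.126] FR [ 0.402 -0.27 ] BL [ 0.47  -0.093] BR [ 0.512 -0.237] 
TCP [ 0.4598 -0.0741  0.0259] [-0.3  0.6  1.4] 8.8
```

View pics/s5.png

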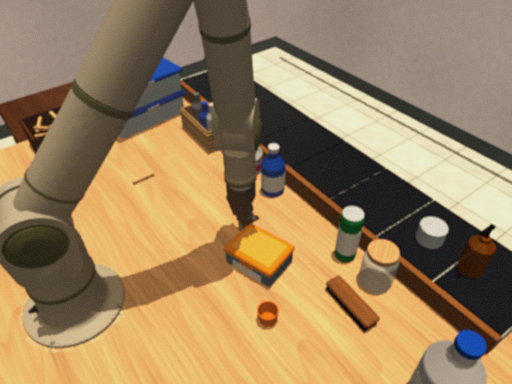

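The tub (260,252 in the side view) slid right but turned only about 4°. Next I'll push its right face at the front end towards +y.

Request:
drive_tool([
  {"tx": 0,"ty": 0.4,"tz": -0.5,"spin": 0,"claw": -1},
  {"tx": 0,"ty": 0,"tz": -1,"spin": 0,"claw": -1},
  {"tx": 0,"ty": 0,"tz": -1,"spin": 0,"claw": -1},
  {"tx": 0.1,"ty": -1,"tz": -0.5,"spin": 0,"claw": -1},
  {"tx": 0.2,"ty": -1,"tz": 0,"spin": 0,"claw": -1},
])

```text
time: 9.43
eef_pos: [0.4495, -0.1207, 0.117]
tool_rot: [[-1.0, 0.027, 0.001], [0.027, 1.0, -0.01], [-0.001, -0.01, -1.0]]
wrist_force: [-0.1, -0.9, -0.0]
gripper_width: -0.002
finger_force: 0.0
```

Request:
drive_tool([
  {"tx": 0.2,"ty": -1,"tz": 0,"spin": 0,"claw": -1},
  {"tx": 0.2,"ty": -1,"tz": 0,"spin": 0,"claw": -1},
  {"tx": 0.2,"ty": -1,"tz": 0,"spin": 0,"claw": -1},
  {"tx": 0.2,"ty": -1,"tz": 0,"spin": 0,"claw": -1},
  {"tx": 0.2,"ty": -1,"tz": 0,"spin": 0,"claw": -1},
])

```text
time: 10.05
eef_pos: [0.4144, -0.2699, 0.1171]
tool_rot: [[-1.0, 0.027, -0.002], [0.027, 1.0, -0.009], [0.002, -0.009, -1.0]]
wrist_force: [1.0, -0.8, 0.2]
gripper_width: -0.003
finger_force: 0.0
```

Request:
drive_tool([
  {"tx": 0.3,"ty": -1,"tz": 0,"spin": 0,"claw": -1},
  {"tx": 0,"ty": 0,"tz": 0,"spin": 0,"claw": -1},
])

```text
time: 10.3
eef_pos: [0.4038, -0.3008, 0.1172]
tool_rot: [[-1.0, 0.031, -0.003], [0.031, 0.999, -0.01], [0.002, -0.01, -1.0]]
wrist_force: [-0.2, 0.3, 0.1]
gripper_width: 0.001
finger_force: 0.0
```

Request:
drive_tool([
  {"tx": -0.2,"ty": -0.15,"tz": 0.5,"spin": 0,"claw": -1},
  {"tx": 0,"ty": 0,"tz": 1,"spin": 0,"claw": -1},
  {"tx": 0,"ty": 0,"tz": 1,"spin": 0,"claw": -1},
  {"tx": 0,"ty": 0,"tz": 0.5,"spin": 0,"claw": -1},
  {"tx": 0,"ty": 0,"tz": 0,"spin": 0,"claw": -1},
])

```text
time: 10.92
eef_pos: [0.4115, -0.3026, 0.0259]
tool_rot: [[-1.0, 0.024, -0.003], [0.024, 1.0, -0.008], [0.003, -0.008, -1.0]]
wrist_force: [0.2, 0.0, 0.6]
gripper_width: 0.0
finger_force: 0.0
```

Request:
drive_tool([
  {"tx": 0,"ty": 0.5,"tz": 0,"spin": 0,"claw": -1},
  {"tx": 0,"ty": 0.5,"tz": 0,"spin": 0,"claw": -1},
  {"tx": 0,"ty": 0.4,"tz": 0,"spin": 0,"claw": -1},
  {"tx": 0,"ty": 0,"tz": 0,"spin": 0,"claw": -1},
])

```text
time: 11.42
eef_pos: [0.4131, -0.2609, 0.0276]
tool_rot: [[-1.0, 0.025, 0.0], [0.025, 1.0, -0.009], [-0.0, -0.009, -1.0]]
wrist_force: [0.9, -0.7, 0.1]
gripper_width: -0.001
finger_force: 0.0
```

```bash
python3 -c "
from h import *
tub_side('s6')"
```

```text
tub side c [ 0.4043 -0.1414] yaw -28.3 ab 173 92 tilt-to-upstand -26.7 xu -0.2916
FL [ 0.389 -0.048] FR [ 0.318 -0.18 ] BL [ 0.49  -0.103] BR [ 0.419 -0.235] 
TCP [ 0.4131 -0.2615  0.0275] [-0.7  0.  -0.1] 11.475
```

Request:
drive_tool([
  {"tx": 0,"ty": 0.4,"tz": 0,"spin": 0,"claw": -1},
  {"tx": 0,"ty": 0,"tz": 0,"spin": 0,"claw": -1},
  {"tx": 0,"ty": -1,"tz": -0.3,"spin": 0,"claw": -1},
  {"tx": 0,"ty": -1,"tz": -1,"spin": 0,"claw": -1},
  {"tx": 0,"ty": -1,"tz": -1,"spin": 0,"claw": -1},
])

```text
time: 12.1
eef_pos: [0.4104, -0.3402, 0.0974]
tool_rot: [[-1.0, 0.027, -0.001], [0.027, 1.0, -0.008], [0.001, -0.008, -1.0]]
wrist_force: [0.4, -0.1, -0.7]
gripper_width: -0.003
finger_force: 0.0
```

```bash
python3 -c "
from h import *
tub_side('s7')
im,d=grab('top','t7'); o,P,H=measure(im,d); print(o)"
```

```text
tub side c [ 0.4422 -0.1555] yaw 12.8 ab 117 150 tilt-to-upstand 14.5 xu -0.2532
FL [ 0.369 -0.095] FR [ 0.403 -0.241] BL [ 0.482 -0.07 ] BR [ 0.515 -0.216] 
TCP [ 0.4107 -0.3458  0.1006] [ 1.3 -4.3  2. ] 12.15
{'tub': (0.4453492431640625, -0.1485106658935547, 11.847764015197754, 112.38095092773438, 147.5677490234375), 'tin': [(0.6511008911132813, 0.16760601806640624, 51.71596145629883)]}
```

Request:
drive_tool([
  {"tx": 0,"ty": 0,"tz": -1,"spin": 0,"claw": 1},
  {"tx": 0.3,"ty": 1,"tz": 0,"spin": 0,"claw": 1},
  {"tx": 0.3,"ty": 1,"tz": 0,"spin": 0,"claw": 1},
  {"tx": 0.3,"ty": 1,"tz": 0,"spin": 0,"claw": 1},
  {"tx": 0.2,"ty": 1,"tz": 0,"spin": 0,"claw": 1},
])

```text
time: 12.82
eef_pos: [0.3802, -0.2169, 0.1253]
tool_rot: [[-1.0, 0.027, -0.001], [0.027, 1.0, -0.008], [0.001, -0.008, -1.0]]
wrist_force: [-0.7, 1.3, -0.5]
gripper_width: 0.993
finger_force: 0.0
```

Request:
drive_tool([
  {"tx": 0,"ty": 0.7,"tz": 0,"spin": 0,"claw": 1},
  {"tx": 0,"ty": 0,"tz": 0,"spin": -1,"claw": 1},
  {"tx": 0,"ty": 0,"tz": 0,"spin": -1,"claw": 1},
  {"tx": 0,"ty": 0,"tz": 0,"spin": -0.7,"claw": 1},
  {"tx": 0,"ty": 0,"tz": 0,"spin": 0,"claw": 1},
])

```text
time: 13.45
eef_pos: [0.3812, -0.1969, 0.1252]
tool_rot: [[-0.978, -0.207, -0.001], [-0.207, 0.978, -0.008], [0.003, -0.008, -1.0]]
wrist_force: [-0.2, -0.2, -0.5]
gripper_width: 0.997
finger_force: 0.0
```

Request:
drive_tool([
  {"tx": 0,"ty": -0.2,"tz": 0.6,"spin": 0,"claw": 1},
  {"tx": 0,"ty": 0,"tz": 1,"spin": 0,"claw": 1},
  {"tx": 0,"ty": 0,"tz": 1,"spin": 0,"claw": 1},
  {"tx": 0,"ty": 0,"tz": 0.7,"spin": 0,"claw": 1},
  {"tx": 0,"ty": 0,"tz": 0,"spin": 0,"claw": 1},
])

```text
time: 14.08
eef_pos: [0.382, -0.2033, 0.0255]
tool_rot: [[-0.978, -0.208, -0.004], [-0.208, 0.978, -0.009], [0.005, -0.008, -1.0]]
wrist_force: [0.7, -0.2, 0.5]
gripper_width: 1.004
finger_force: 0.0
```

```bash
python3 -c "
from h import *
tub_side('s8'); cv2.imwrite('pics/s8c.png',cv2.resize(cv2.imread('pics/s8.png')[120:340,80:380],(750,550)))
print(env.observe()['qpos'].round(1))"
```

```text
tub side c [ 0.4701 -0.1783] yaw 10.2 ab 72 98 tilt-to-upstand 11.8 xu -0.2247
FL [ 0.4   -0.115] FR [ 0.427 -0.262] BL [ 0.513 -0.094] BR [ 0.54  -0.242] 
TCP [ 0.3823 -0.2036  0.0263] [0.8 0.  0.8] 14.125
[ 29.8  38.1 -13.9 137.4  60.3  10.5  60.9]
```

View pics/s8c.png

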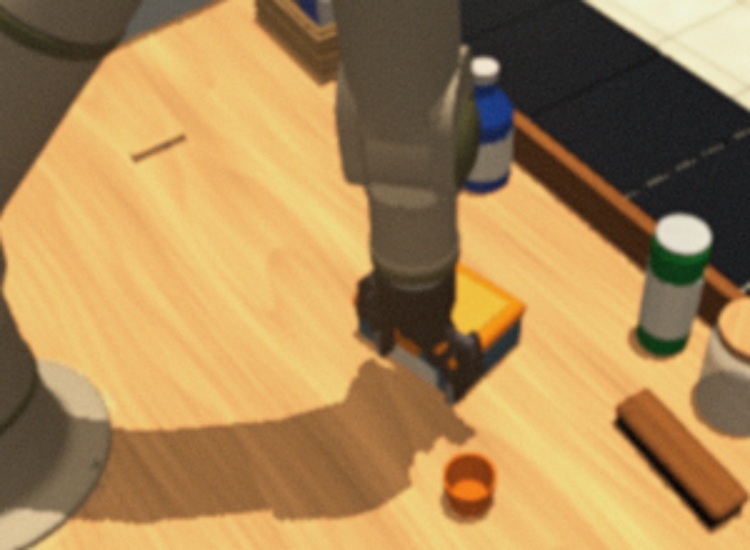

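The open fingers rest against the tub's front face (crop 370,310 and 465,360). Now I'll push forward and turn gradually.

Request:
drive_tool([
  {"tx": -0.4,"ty": 0,"tz": 0,"spin": 0,"claw": 1},
  {"tx": -0.4,"ty": 0,"tz": 0,"spin": 0,"claw": 1},
  {"tx": -0.4,"ty": 0,"tz": 0,"spin": 0.2,"claw": 1},
  {"tx": -0.4,"ty": 0,"tz": 0,"spin": 0.3,"claw": 1},
  {"tx": -0.4,"ty": 0,"tz": 0,"spin": 0.3,"claw": 1},
])

```text
time: 14.75
eef_pos: [0.4394, -0.1928, 0.0267]
tool_rot: [[-0.991, -0.136, -0.005], [-0.136, 0.991, -0.01], [0.006, -0.009, -1.0]]
wrist_force: [-9.3, -1.0, 6.7]
gripper_width: 1.001
finger_force: 4.7
```

```bash
python3 -c "
from h import *
im,d=grab('top','t9'); o,P,H=measure(im,d); print(o)
s=env.observe();print(s['eef_pos'],s['wrist_force'])
tub_side('s9')"
```

```text
{'tub': (0.5009844360351563, -0.14129876708984376, 9.419387817382812, 112.59971618652344, 147.94723510742188), 'tin': [(0.651210693359375, 0.16746083068847656, 51.71397018432617)]}
[ 0.44230835 -0.19229563  0.02677977] [-0.04906357  1.53988395 -1.60757891]
tub side c [ 0.5303 -0.1734] yaw 7.3 ab 67 93 tilt-to-upstand 8.9 xu -0.1646
FL [ 0.464 -0.106] FR [ 0.483 -0.255] BL [ 0.578 -0.092] BR [ 0.597 -0.241] 
TCP [ 0.4425 -0.1923  0.0267] [-1.7  0.4 -0.2] 14.85
```

Request:
drive_tool([
  {"tx": 0.6,"ty": 0,"tz": 0,"spin": 0,"claw": 1},
  {"tx": 0.2,"ty": 0.8,"tz": 0,"spin": 0.8,"claw": 1},
  {"tx": 0,"ty": 0.8,"tz": 0,"spin": 0.8,"claw": 1},
  {"tx": 0,"ty": 0,"tz": 0,"spin": 0.3,"claw": 1},
  {"tx": 0,"ty": 0,"tz": 0,"spin": 0,"claw": 1},
])

```text
time: 15.48
eef_pos: [0.4136, -0.1485, 0.0262]
tool_rot: [[-1.0, 0.026, 0.0], [0.026, 1.0, -0.009], [-0.001, -0.009, -1.0]]
wrist_force: [0.2, -0.9, -0.9]
gripper_width: 0.998
finger_force: 0.0
```

Request:
drive_tool([
  {"tx": -0.5,"ty": 0,"tz": 0,"spin": 0,"claw": 1},
  {"tx": -0.5,"ty": 0,"tz": 0,"spin": 0,"claw": 1},
  {"tx": -0.5,"ty": 0,"tz": 0,"spin": 0,"claw": 1},
  {"tx": -0.5,"ty": 0,"tz": 0,"spin": 0,"claw": 1},
  {"tx": -0.5,"ty": 0,"tz": 0,"spin": 0,"claw": 1},
])

```text
time: 16.1
eef_pos: [0.4851, -0.1518, 0.0258]
tool_rot: [[-1.0, 0.029, -0.006], [0.029, 1.0, -0.01], [0.005, -0.01, -1.0]]
wrist_force: [-8.4, 0.6, 5.0]
gripper_width: 0.999
finger_force: 4.1
```

```bash
python3 -c "
from h import *
im,d=grab('top','t10'); o,P,H=measure(im,d); print(o)
s=env.observe();print(s['eef_pos'],s['wrist_force'])"
```

```text
{'tub': (0.55873193359375, -0.1300797882080078, 89.05659484863281, 96.41616821289062, 98.4820785522461), 'tin': [(0.6511555786132812, 0.16782205200195313, 51.54379653930664)]}
[ 0.4880499  -0.15178537  0.02589595] [ 0.43093737  0.00724217 -0.78505838]
```

Request:
drive_tool([
  {"tx": -0.5,"ty": 0,"tz": 0,"spin": 0,"claw": 1},
  {"tx": -0.5,"ty": 0,"tz": 0,"spin": 0,"claw": 1},
  {"tx": -0.5,"ty": 0,"tz": 0,"spin": 0,"claw": 1},
  {"tx": -0.5,"ty": 0,"tz": 0,"spin": 0,"claw": 1},
  {"tx": -0.3,"ty": 0,"tz": 0,"spin": 0,"claw": 1},
])

```text
time: 16.77
eef_pos: [0.5552, -0.1536, 0.0257]
tool_rot: [[-1.0, 0.029, -0.004], [0.029, 1.0, -0.01], [0.003, -0.01, -1.0]]
wrist_force: [-7.5, -0.7, 5.0]
gripper_width: 0.997
finger_force: 3.9
```

Request:
drive_tool([
  {"tx": -0.2,"ty": 0,"tz": 0,"spin": 0,"claw": 1},
  {"tx": -0.2,"ty": 0,"tz": 0,"spin": 0,"claw": 1},
  {"tx": 0,"ty": 0,"tz": 0,"spin": 0,"claw": 1},
])

```text
time: 17.15
eef_pos: [0.5674, -0.1539, 0.0257]
tool_rot: [[-1.0, 0.028, -0.003], [0.028, 1.0, -0.01], [0.002, -0.01, -1.0]]
wrist_force: [-4.3, -1.5, 1.3]
gripper_width: 1.001
finger_force: 2.2
```

Request:
drive_tool([
  {"tx": -0.15,"ty": 0,"tz": 0,"spin": 0,"claw": 1},
  {"tx": -0.15,"ty": 0,"tz": 0,"spin": 0,"claw": 1},
  {"tx": 0,"ty": 0,"tz": 0,"spin": 0,"claw": 1},
])

```text
time: 17.52
eef_pos: [0.568, -0.1541, 0.0252]
tool_rot: [[-0.999, 0.028, -0.017], [0.028, 1.0, -0.012], [0.017, -0.013, -1.0]]
wrist_force: [-30.3, 2.4, 21.3]
gripper_width: 0.998
finger_force: 15.0
```

Stalled at 30 N against the upstand. I'll retract clear and check.

Request:
drive_tool([
  {"tx": 0.5,"ty": 0,"tz": 0,"spin": 0,"claw": 1},
  {"tx": 1,"ty": 0,"tz": 0,"spin": 0,"claw": 1},
  {"tx": 1,"ty": 0,"tz": 0,"spin": 0,"claw": 1},
  {"tx": 0.5,"ty": 0.5,"tz": -1,"spin": 0,"claw": 1},
  {"tx": 0,"ty": 1,"tz": -1,"spin": 0,"claw": 1},
])

```text
time: 18.15
eef_pos: [0.4882, -0.1056, 0.0862]
tool_rot: [[-1.0, 0.029, -0.001], [0.029, 1.0, -0.009], [0.001, -0.009, -1.0]]
wrist_force: [0.9, -0.0, 0.3]
gripper_width: 1.003
finger_force: 0.0
```

Request:
drive_tool([
  {"tx": 0,"ty": 1,"tz": -1,"spin": 0,"claw": 1},
  {"tx": 0,"ty": 1,"tz": -1,"spin": 0,"claw": 1},
  {"tx": 0,"ty": 1,"tz": 0,"spin": 0,"claw": 1},
  {"tx": 0,"ty": 1,"tz": 0,"spin": 0,"claw": 1},
  {"tx": 0,"ty": 0,"tz": 0,"spin": 0,"claw": 1},
])

```text
time: 18.77
eef_pos: [0.4934, 0.0181, 0.1451]
tool_rot: [[-1.0, 0.024, 0.002], [0.024, 1.0, -0.007], [-0.002, -0.007, -1.0]]
wrist_force: [0.8, -0.2, -0.5]
gripper_width: 1.001
finger_force: 0.0
```

```bash
python3 -c "
from h import *
im,d=grab('top','t11'); o,P,H=measure(im,d); print(o)
for k in('tub','tin'):
    t=o.get(k); t=t[0] if k=='tin' and t else t
    if t: print(k,'xu',t[0]-.6998-.0281*t[1])
tub_side('s11')"
```

```text
{'tub': (0.6289712524414063, -0.1574171142578125, -0.9434356689453125, 148.77040100097656, 102.85957336425781), 'tin': [(0.6511517944335937, 0.16784681701660156, 51.532264709472656)]}
tub xu -0.06640532664794917
tin xu -0.053364701124572755
tub side c [ 0.6312 -0.1641] yaw -1.2 ab 151 117 tilt-to-upstand 0.4 xu -0.064
FL [ 0.575 -0.088] FR [ 0.572 -0.238] BL [ 0.69 -0.09] BR [ 0.687 -0.24 ] 
TCP [0.4926 0.0154 0.1446] [ 0.5 -0.4 -0.1] 18.875
```

View pics/s11.png

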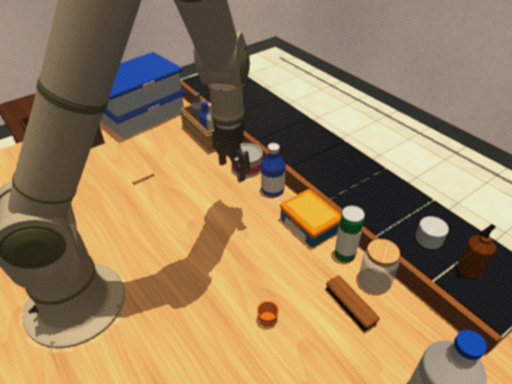

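```bash
sed -i 's/P\[...,0\]<.68)).astype/P[...,0]<.72)).astype/' h.py; python3 -c "
from h import *
im,d=grab('top','t12'); o,P,H=measure(im,d); print(o)
print(o['tub'][0]-.6998-.0281*o['tub'][1])
i0,_=cv2.imread('pics/t12.png'),0
u=290
m=(abs(P[...,1]+.157)<.06)&(P[...,2]>.01)&(P[...,2]<.045)&(P[...,0]>.5)&(P[...,0]<.66); q=P[m]; print('front face pts',len(q),np.median(q[:,0]),np.polyfit(q[:,1],q[:,0],1) if len(q) else 0)
cv2.imwrite('pics/t12c.png',cv2.resize(im[100:200,220:420],(800,400),interpolation=cv2.INTER_NEAREST))"
```

```text
{'tub': (0.64114990234375, -0.17064266967773437, -1.921234130859375, 176.1963348388672, 126.43395233154297), 'tin': [(0.6511517944335937, 0.16784681701660156, 51.532264709472656)]}
-0.05385503863830562
front face pts 69 0.5807367050443821 [0.01768054 0.58394183]
```

View pics/t12c.png

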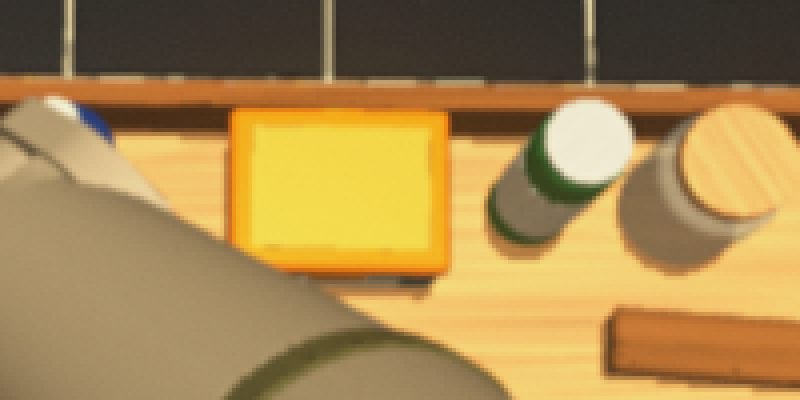

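The tub's back abuts the upstand at crop (340,110). The depth from the tub's front face to the upstand is 114.7 mm against the nominal 115 mm, so it is flush and square. Handing in.

```bash
python3 -c "
from h import *
print(env.hand_in())"
```

```text
the job is handed in; nothing more can be done
None
```

I pushed the tub into the right gap and the tin into the left gap, both against the upstand with the tub square to it, and handed in; the hand-in returned no verdict.

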